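Show the next sanding job and start the sander

TASK

Show the trainee the next sanding job. Point down at the pale leaf with your fingertips two or three centimetres above its middle for two seconds, then point in the same way at the middle of the sander's belt for two seconds, then press the green start button right down, let it spring back and move clear. Touch neither the leaves nor the sander, do not come down over a red leaf or press the red button, and leave everything else where it is.

Things in the scene. Friction and masses are not known exactly. Their poses are not given: they have to be found in the camera images.
- leaf_pale: The only pale, cream-coloured leaf (not yet sanded): maple-leaf cut-out of wood, lying flat on the plywood board, about 83 (x, along its stalk) x 77 (y) x 12 mm thick, 30 g, loose; origin at the centre of its underside, z up, so its top face is 12 mm above the origin. The leaves lie about 12 cm apart (centre to centre, at least 85 mm) in a two-by-two array; which place is whose varies.
- leaf_rose1: One of three identical rose-red leaves (already finished): maple-leaf cut-out of wood, lying flat on the plywood board, about 83 (x, along its stalk) x 77 (y) x 12 mm thick, 30 g, loose; origin at the centre of its underside, z up, so its top face is 12 mm above the origin.
- leaf_rose2: One of three identical rose-red leaves (already finished): maple-leaf cut-out of wood, lying flat on the plywood board, about 83 (x, along its stalk) x 77 (y) x 12 mm thick, 30 g, loose; origin at the centre of its underside, z up, so its top face is 12 mm above the origin.
- leaf_rose3: One of three identical rose-red leaves (already finished): maple-leaf cut-out of wood, lying flat on the plywood board, about 83 (x, along its stalk) x 77 (y) x 12 mm thick, 30 g, loose; origin at the centre of its underside, z up, so its top face is 12 mm above the origin.
- board: Plywood carrier board under the four leaves, 240 x 240 x 12 mm, fixed; origin at the centre of its underside, on the table.
- sander: Bench belt sander, mint green with a brown sanding belt on top, fixed, standing to the robot's right; origin at the centre of its underside, x along the belt. Body 470 (x) x 130 (y) mm (motor and disc stick out up to 150 mm from its centre line on its -y side); belt top at 150 mm; a low cross bar (work stop) at the far end, 205 mm from the middle, rises to 180 mm above the table; nothing on the machine is higher than 185 mm.
- belt_mid (a point): Middle of the sander's flat brown belt, on its upper surface (belt 100 mm wide in y, about 400 mm long in x; z up), 150 mm above the table.
- start (a joint): Green start button on the grey and yellow starter box to the robot's left: travel in m, 0 released, 0.006 fully pressed (downward). It springs back; fully down takes about 5 N.
- start_top (a point): Centre of the top of the green button's cap (30 mm across, about 73 mm above the table when released). It is on the end of the box nearer the robot; the box is 170 x 90 x 50 mm, fixed, and the red button stands 84 mm away along it.
- stop (a joint): Red stop button on the same box: travel in m, 0 released, 0.006 fully pressed.
- stop_top (a point): Centre of the top of the red button's cap (30 mm across).
- jar: Amber glass jar with a black lid, 72 mm across, 95 mm high, loose; origin at the centre of its underside.
- glue: White glue bottle with an orange cap, 56 mm across, 160 mm high, loose; origin at the centre of its underside.
- block: Cork sanding block, 110 x 65 x 34 mm, loose; origin at the centre of its underside.
- brush: Flat bench brush with a wooden handle and a steel band, lying on the table, 20 mm high and about 200 mm long, loose; origin on its underside.
Not all that is in view belongs to the job. There is more than one size of the part that bears start; the job needs the larger. Of the things shaped like the leaf_pale, the cream one is meant.

How it is judged:
By the outcome, as a careful person would: the job done as asked, in the order asked, and still so for the second after the job is handed in, with the robot touching nothing.
It also fails if it takes over 59 s, if anything falls off the work surface, if the arm or the gripper's body presses on something with over 40 N, if the wrist force passes 120 N, or if a joint passes its speed limit or range.

ROBOT

A 6-joint arm with a two-finger parallel gripper is mounted at the origin on the work surface. World frame = base frame: x ahead of the robot, y to its left, z up, the work surface at z = 0. Lengths are in m, angles in rad, forces in N, time in s.
With the tool pointing down it reaches from about 0.35 to 0.975 m from the base axis. Payload 4.9 kg.
Tool frame: the origin (TCP) lies on the mounting face of the last link; the fingertips stand 173 mm ahead of it and the grasp point (between the pads) lies 155 mm ahead of it; z points along the fingers, y is the line along which they close (so a half turn about z gives the same grasp; the last joint's range is limited). The gripper opens to 85 mm and grips with 20 to 120 N. Pads are 22 mm wide; open, the fingers measure 114 mm over their backs; the gripper's body (76 mm by 85 mm) begins 54 mm behind the grasp point. The pads swing forward as they close: fully open they stand 13 mm farther back than shut.
Start: joints at [-1.353, 0.053, 1.613, -0, 1.476, -0.119], TCP at [0.207, -0.59, 0.405] pointing down, gripper open.
Joint ranges: [-3.01, 3.01], [-1.01, 2.22], [0.06, 2.58], [-1.02, 4.17], [0.09, 2.62], [-3.14, 3.14]. Speed limits (rad/s): [2.57, 2.57, 3.14, 3.14, 3.14, 3.14].

INTERFACE

Orientations are given as a rotation vector (axis times angle).
In Python, from station import monitor, eyes, finish_job gives the robot as it stands. The module is installed in compiled form; this text tells all that it offers.
- The arm moves only by the tool step_arm, never from a script. Its argument "commands" is a list of rows, each a list of 3 entries, a list of its own where there are three numbers: the opening in per cent of the stroke, from 0 (shut) to 100 (fully open), then the shift along the tool's x, y, z in mm, then the turn about the tool's z in degrees. In form: [[hand, [x, y, z], yaw], ...]. A call has 1 to 12 rows; each row is the pose to reach, as a shift and turn from the pose commanded when the call began, along the tool's axes at that moment; what a row does not reach only later rows make up. A row lasts 1/8 s, in which the tool goes at most 62.5 mm and 10.7 degrees, less where a joint would pass 70% of its speed; a pose out of reach is approached as far as the arm can. A call with a gripper value outside its range is refused whole. The fingers move at their own pace and stop on an object; "squeeze" is the grip in N (left out, the last holds). Time passes only in rows, so rows that repeat a pose let the fingers close. It gives the time, the measured TCP pose, the force, the opening and the grip force at its end, in the units of the state.
- monitor.get_obs(): the state, without advancing time (a new reading comes with each control period).
- eyes.get_image(name): name is "scene" or "side" or "wrist"; returns the picture (384x512x3 uint8, red, green, blue); there is no depth.
- eyes.camera_info(name): a dict with "camera_matrix" (3x3 intrinsics, pixels), "extrinsics" (4x4, takes a point from camera to world coordinates). Camera axes: x right, y down, z forward; pixel columns grow to the right and rows downward; lengths in m; the calibration is good to about 2 mm. The wrist camera is an equidistant fisheye: a pixel r from the principal point sees the ray r / f radians off the axis. A picture is of the moment at which its call begins: read the wrist's pose just before it. camera_info takes no time and is no camera call; for the wrist camera it gives the pose at the moment of the call.
- finish_job(): hands the job in; it is judged then, once.
The state is a dict: "t": time; "q": joint angles; "dq": joint speeds; "effort": joint torques, N m; "tool_pos": TCP position; "tool_rot": TCP orientation; "contact_force": force on the tool from outside, world axes, zero at the start; "wrist_torque": the same for the moment, N m; "opening": finger opening in m; "grip_force": force on a finger pad.
Only numpy, scipy, OpenCV 4.12 (cv2) and the standard library are available. Lean on these libraries where they do the work, as an engineer would, in place of code of your own. Each camera call takes 0.05 s, during which the arm holds its last target. There are 200 camera calls.

## Working session

There is one attempt and no reset: what is moved stays moved. The work goes in short steps, Python scripts to look and compute and a tool call to move; the robot and the scene stay as the last step left them, time stands still between calls to the robot, and variables do not carry over. Pictures are saved under pics/ and viewed, at most 10 in all, crops included, and the job is handed in when it is done.

Besides the shell and the picture viewer there is one more tool, called by a JSON object that holds its "name" and its "arguments", one argument or row to a line. step_arm: Moves the arm, as the interface text tells. Its arguments: {"type":"object","properties":{"commands":{"type":"array"},"squeeze":{"type":"number"}},"required":["commands"]}

```bash
mkdir -p pics
python3 - <<'E'
from station import monitor, eyes
import cv2, numpy as np
o=monitor.get_obs(); print({k:np.round(v,3) for k,v in o.items()})
for n in ("scene","side","wrist"):
    im=eyes.get_image(n); cv2.imwrite(f"pics/{n}0.png",im[:,:,::-1])
    c=eyes.camera_info(n); print(n,np.round(c["camera_matrix"],1).tolist(),np.round(c["extrinsics"],3).tolist(),[k for k in c])
E
```

```text
{'t': np.float64(0.0), 'q': array([-1.353,  0.053,  1.614, -0.   ,  1.476, -0.119]), 'dq': array([ 0.   ,  0.003, -0.   ,  0.   ,  0.001,  0.002]), 'effort': array([-2.0000e-03, -3.9369e+01, -3.7017e+01, -0.0000e+00,  7.0000e-03,
       -0.0000e+00]), 'tool_pos': array([ 0.206, -0.59 ,  0.403]), 'tool_rot': array([-3.095, -0.526,  0.   ]), 'contact_force': array([-0.423, -0.853, -0.39 ]), 'wrist_torque': array([-0.022,  0.017,  0.046]), 'grip_force': np.float64(0.0), 'opening': np.float64(0.085)}
scene [[383.7, 0.0, 262.7], [0.0, 383.7, 196.1], [0.0, 0.0, 1.0]] [[0.611, 0.48, -0.63, 1.176], [0.792, -0.369, 0.487, -0.476], [0.001, -0.796, -0.605, 0.747], [0.0, 0.0, 0.0, 1.0]] ['camera_matrix', 'extrinsics']
side [[451.3, 0.0, 253.7], [0.0, 451.3, 187.9], [0.0, 0.0, 1.0]] [[-0.866, -0.303, 0.397, 0.046], [-0.499, 0.487, -0.717, 0.852], [0.024, -0.819, -0.573, 0.799], [0.0, 0.0, 0.0, 1.0]] ['camera_matrix', 'extrinsics']
wrist [[297.3, 0.0, 255.4], [0.0, 297.3, 192.0], [0.0, 0.0, 1.0]] [[0.33, -0.898, -0.29, 0.28], [-0.944, -0.315, -0.099, -0.564], [-0.002, 0.306, -0.952, 0.373], [0.0, 0.0, 0.0, 1.0]] ['camera_matrix', 'extrinsics']
```

View pics/scene0.png

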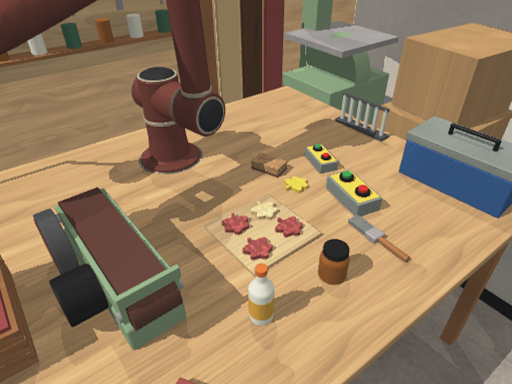

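View pics/side0.png

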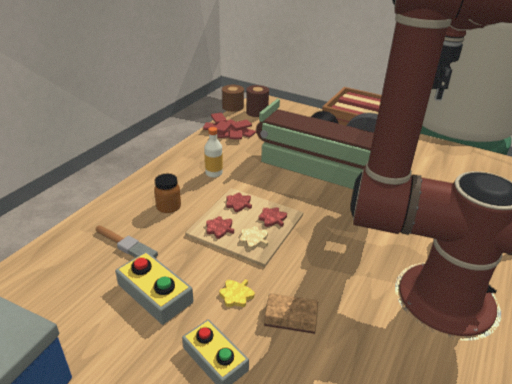

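The scene view shows the pale leaf on the board at about (264,210), with three rose leaves at (237,223), (289,226) and (258,247). The sander is at lower left, with its belt around (120,245).

Things that could be confused:
- **Leaf:** the cream leaf on the board at scene (264,210) or side (253,238) is the one I want. The yellow leaf on the table at scene (296,184) or side (237,292) is a decoy, as are the rose leaves and the red pile at side (228,127).
- **Button:** the green button on the larger box at scene (347,175) or side (165,285) is the one I want. The small box's green at scene (318,148) or side (225,355) is a decoy, as are the red buttons at scene (363,190) and (326,156).

```bash
cat > h.py <<'E'
import cv2, numpy as np
from station import eyes
info={n:eyes.camera_info(n) for n in("scene","side")}
def ray(n,u,v):
    K=info[n]["camera_matrix"];E=info[n]["extrinsics"]
    d=E[:3,:3]@np.linalg.inv(K)@[u,v,1.]; return E[:3,3],d
def cast(n,uv,z):
    o,d=ray(n,*uv); return o+d*(z-o[2])/d[2]
def tri(a,b):
    (o1,d1),(o2,d2)=ray("scene",*a),ray("side",*b)
    s=np.linalg.lstsq(np.c_[d1,-d2],o2-o1,rcond=None)[0]
    p,q=o1+s[0]*d1,o2+s[1]*d2; return (p+q)/2,np.linalg.norm(p-q)
def blob(im,lo,hi,near,r=30,maxonly=True):
    h=cv2.cvtColor(im,cv2.COLOR_BGR2HSV); m=cv2.inRange(h,lo,hi)
    w=np.zeros_like(m); cv2.circle(w,near,r,255,-1); m&=w
    n,l,s,c=cv2.connectedComponentsWithStats(m); i=1+np.argmax(s[1:,4]); return c[i],s[i],(l==i).astype(np.uint8)
E
python3 - <<'E'
from h import *
S=cv2.imread("pics/scene0.png");D=cv2.imread("pics/side0.png")
hs=lambda im,p:cv2.cvtColor(im,cv2.COLOR_BGR2HSV)[p[1],p[0]]
for im,ps in((S,[(264,210),(275,222),(347,175),(318,148),(120,240),(237,223)]),(D,[(253,238),(253,255),(165,285),(310,130)])):
    print([hs(im,p).tolist() for p in ps])
a=cv2.resize(S[140:270,200:400],None,fx=3,fy=3,interpolation=2)
b=cv2.resize(S[180:345,30:190],None,fx=3,fy=3,interpolation=2)
cv2.imwrite("pics/c1.png",a); cv2.imwrite("pics/c2.png",b)
E
```

```text
[[23, 85, 235], [19, 92, 227], [66, 146, 164], [66, 135, 96], [6, 107, 107], [1, 131, 168]]
[[25, 81, 231], [18, 93, 215], [66, 139, 132], [10, 119, 101]]
```

View pics/c1.png

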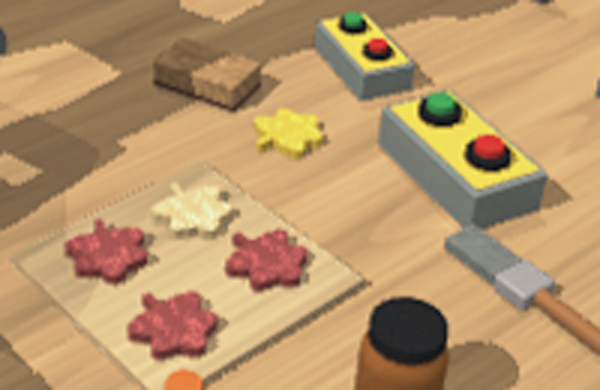

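View pics/c2.png

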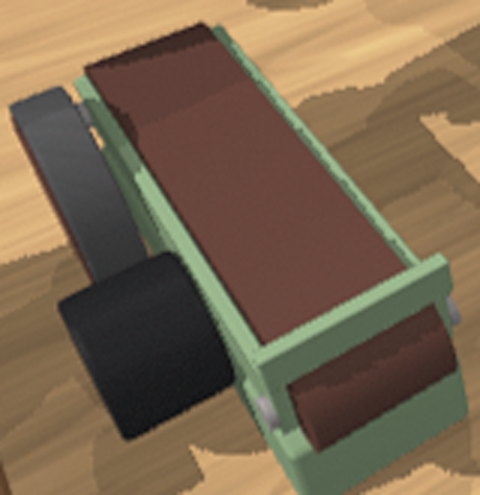

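Run:
```python
from h import *
np.set_printoptions(precision=4,suppress=True)
S=cv2.imread("pics/scene0.png");D=cv2.imread("pics/side0.png")
g=((55,90,50),(80,255,255)); lf=((22,45,150),(29,125,255)); red=((0,150,90),(4,255,255))
def rd(im,near): return blob(im,(0,180,90),(12,255,255),near,14)
lS,sS,mS=blob(S,*lf,(264,210),20); lD,sD,mD=blob(D,*lf,(253,238),24)
print("leaf",lS,sS,lD,sD,cast("scene",lS,.022),cast("side",lD,.022),tri(lS,lD))
for n,m in(("scene",mS),("side",mD)):
    c=cv2.findNonZero(m)[:,0]; P=np.array([cast(n,p,.024)[:2] for p in c]); r=cv2.minAreaRect(P.astype(np.float32)); print(n,"rect",r,"bbox mid",(P.max(0)+P.min(0))/2,P.mean(0))
for nm,a,b,f in(("green",(347,175),(165,285),lambda im,p:blob(im,*g,p,14)),("red",(363,190),(141,265),rd)):
    x,s1,_=f(S,a);y,s2,_=f(D,b); print(nm,x,s1,y,s2,cast("scene",x,.070),cast("side",y,.070),tri(x,y))
for near in((237,223),(289,226),(258,247)):
    x,s,_=blob(S,(0,100,100),(6,255,255),near,18); print("rose",cast("scene",x,.022))
o=np.array([30,180.]);c=lambda p,z:cast("scene",np.array(p)/3+o,z)
A,B,C,E=c((88,72),.15),c((262,345),.15),c((212,30),.15),c((408,270),.15)
print("belt edges",A,B,C,E,"w",np.linalg.norm(A-C),np.linalg.norm(B-E))
F,G=c((248,355),.18),c((442,260),.18); print("bar",F,G,(F+G)/2,np.linalg.norm(F-G))
u=((B-A)+(E-C))[:2];u/=np.linalg.norm(u);n=np.array([-u[1],u[0]])
lat=np.mean([p[:2]@n for p in(A,B,C,E)]);al=((F+G)/2)[:2]@u-.205
print("u",u,"yaw",np.degrees(np.arctan2(u[1],u[0])),"mid",al*u+lat*n,"belt start along",[(p[:2]@u-al) for p in(A,C)])
```

```text
leaf [264.2277 208.8839] [251 202  26  15 224] [252.8448 234.852 ] [241 226  27  20 277] [0.4738 0.0717 0.022 ] [0.4801 0.0662 0.022 ] (array([0.4778, 0.0693, 0.0255]), np.float64(0.001125673471358985))
scene rect ((0.47430911660194397, 0.06863772869110107), (0.07469063997268677, 0.06608379632234573), 52.42914581298828) bbox mid [0.4758 0.0727] [0.4756 0.0703]
side rect ((0.48181653022766113, 0.06453254073858261), (0.06952465325593948, 0.06495064496994019), 72.91600799560547) bbox mid [0.4826 0.0702] [0.4791 0.068 ]
green [346.3934 174.5082] [342 171  10   8  61] [163.7651 282.7852] [157 277  15  13 149] [0.5427 0.3457 0.07  ] [0.5385 0.3511 0.07  ] (array([0.5402, 0.3491, 0.0672]), np.float64(0.0002616522923759478))
red [362.5968 188.4516] [358 185  10   8  62] [140.3303 262.7615] [134 258  13  11 109] [0.6234 0.3284 0.07  ] [0.6223 0.3309 0.07  ] (array([0.6228, 0.33  , 0.0689]), np.float64(0.0007181719360363859))
rose [ 0.4752 -0.0343  0.022 ]
rose [0.5766 0.0792 0.022 ]
rose [ 0.5917 -0.0429  0.022 ]
belt edges [ 0.2699 -0.4194  0.15  ] [ 0.6324 -0.409   0.15  ] [ 0.274  -0.3172  0.15  ] [ 0.6315 -0.3064  0.15  ] w 0.10232685356661166 0.10258408010131156
bar [ 0.6618 -0.4218  0.18  ] [ 0.6646 -0.2934  0.18  ] [ 0.6632 -0.3576  0.18  ] 0.1284568502798792
u [0.9996 0.0294] yaw 1.6863241770675392 mid [ 0.4582 -0.3628] belt start along [np.float64(-0.1898866015757278), np.float64(-0.18278383440609175)]
```

The crop confirms the choice: the cream leaf is at scene (264,210) with stalk up-left, and the green button at (346,175) is on the bigger box. The numbers hold up:
- The green and red buttons are 85 mm apart (84 given).
- The belt is 102 mm wide (100 given).
- The leaf triangulates to z ≈ 25 mm (24 expected).

I'll shut the fingers and travel high to a point above the pale leaf.

{"name": "step_arm", "arguments": {
  "commands": [
    [0,[10,-11,-20],0],
    [0,[35,-40,-40],0],
    [0,[70,-80,-50],0],
    [0,[115,-130,-50],0],
    [0,[160,-180,-50],0],
    [0,[205,-230,-50],0],
    [0,[250,-280,-50],0],
    [0,[295,-330,-50],0],
    [0,[340,-380,-50],0],
    [0,[380,-430,-50],0],
    [0,[415,-470,-50],0],
    [0,[440,-500,-50],0]
  ]
}}

```text
t: 1.65
tool_pos: [0.4561, 0.0302, 0.4566]
tool_rot: [3.096, 0.528, 0.005]
contact_force: [0.8, -0.9, 0.7]
opening: -0.0
grip_force: 0.0
```

{"name": "step_arm", "arguments": {
  "commands": [
    [0,[20,-20,0],0],
    [0,[32,-33,0],0],
    [0,[32,-33,0],0],
    [0,[32,-33,0],0],
    [0,[32,-33,0],0]
  ]
}}

```text
t: 2.28
tool_pos: [0.4757, 0.0682, 0.4549]
tool_rot: [3.097, 0.524, 0.0]
contact_force: [0.0, -0.0, -0.1]
opening: -0.0001
grip_force: 0.0
```

```bash
cat > w.py <<'E'
from h import *
from station import monitor
from scipy.spatial.transform import Rotation as R
def wcast(C,uv,z):
    K,E=C["camera_matrix"],C["extrinsics"]
    d=np.array([uv[0]-K[0,2],uv[1]-K[1,2]]);r=np.hypot(*d);t=r/K[0,0]
    v=E[:3,:3]@np.r_[np.sin(t)*d/max(r,1e-9),np.cos(t)]; return E[:3,3]+v*(z-E[2,3])/v[2]
def look(name):
    o=monitor.get_obs();C=eyes.camera_info("wrist");im=eyes.get_image("wrist")[:,:,::-1].copy();cv2.imwrite(f"pics/{name}.png",im)
    T=R.from_rotvec(o["tool_rot"]).as_matrix()
    print("t",o["t"],"tip",np.round(o["tool_pos"]+.173*T[:,2],4),"z",T[:,2].round(3)); return o,T,C,im
def delta(o,T,p): return (T.T@(np.array(p)-(o["tool_pos"]+.173*T[:,2]))*1000).round(1)
E
python3 - <<'E'
from w import *
o,T,C,im=look("w1")
n,l,s,c=cv2.connectedComponentsWithStats(cv2.inRange(cv2.cvtColor(im,cv2.COLOR_BGR2HSV),(22,45,150),(29,125,255)))
for i in range(1,n):
    if s[i,4]>150: print(c[i].round(1),s[i],wcast(C,c[i],.024).round(4))
print(delta(o,T,(.477,.069,.049)))
E
```

```text
t 2.275 tip [0.4757 0.0682 0.2819] z [ 0. -0. -1.]
[257.5 150.4] [236 130  39  46 732] [0.4841 0.0682 0.024 ]
[  1.5  -0.4 232.9]
```

View pics/w1.png

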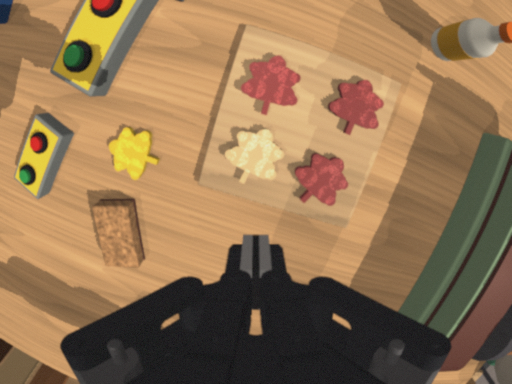

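The wrist view shows the cream leaf at (255,155) with stalk down-left, clear of the rose leaves at (271,83), (356,105) and (321,179). The big box's green button is at (76,55). I'll refine the leaf's middle from this view.

Run:
```python
from w import *
o=monitor.get_obs();T=R.from_rotvec(o["tool_rot"]).as_matrix();C=eyes.camera_info("wrist");im=cv2.imread("pics/w1.png")
for vmin,smax in((200,125),(215,110),(225,100)):
    h=cv2.cvtColor(im,cv2.COLOR_BGR2HSV);m=cv2.inRange(h,(20,30,vmin),(30,smax,255))
    w=np.zeros_like(m);w[120:190,220:292]=255;m=cv2.morphologyEx(m&w,cv2.MORPH_OPEN,np.ones((2,2)))
    n,l,s,c=cv2.connectedComponentsWithStats(m);i=1+np.argmax(s[1:,4])
    P=np.array([wcast(C,p,.024)[:2] for p in cv2.findNonZero((l==i).astype(np.uint8))[:,0]],np.float32)
    print(s[i],P.mean(0),cv2.minAreaRect(P))
print([ (p,wcast(C,p,.024).round(4)) for p in((254,155),(267,130),(242,181),(228,153),(283,160))])
print("green",wcast(C,(76,54),.073))
```

```text
[ 227  130   57   53 1652] [0.4779128  0.06776197] ((0.47474074363708496, 0.06684350967407227), (0.0758885070681572, 0.06856272369623184), 48.6859130859375)
[ 227  131   57   52 1649] [0.4778716  0.06774209] ((0.47474074363708496, 0.06684350967407227), (0.0758885070681572, 0.06856272369623184), 48.6859130859375)
[ 227  131   56   48 1447] [0.47903022 0.06781203] ((0.481449156999588, 0.0695360004901886), (0.07195930927991867, 0.06523416936397552), 89.37297821044922)
[((254, 155), array([0.4765, 0.0707, 0.024 ])), ((267, 130), array([0.5148, 0.0654, 0.024 ])), ((242, 181), array([0.4361, 0.0744, 0.024 ])), ((228, 153), array([0.4676, 0.1053, 0.024 ])), ((283, 160), array([0.4832, 0.0307, 0.024 ]))]
green [0.54403323 0.3408559  0.073     ]
```

The leaf's middle is (0.476, 0.069), within 1 mm of where the tips are. I'll descend to 25 mm above its top face and hold.

{"name": "step_arm", "arguments": {
  "commands": [
    [0,[0,0,25],0],
    [0,[0,0,60],0],
    [0,[0,0,95],0],
    [0,[0,0,130],0],
    [0,[0,0,160],0],
    [0,[0,0,185],0],
    [0,[0,0,205],0],
    [0,[0,0,220],0],
    [0,[0,0,228],0],
    [0,[0,0,232],0],
    [0,[0,0,232],0],
    [0,[0,0,232],0]
  ]
}}

```text
t: 3.82
tool_pos: [0.4762, 0.0692, 0.2234]
tool_rot: [3.097, 0.527, 0.002]
contact_force: [0.3, -0.3, -0.7]
opening: 0.0001
grip_force: 0.0
```

{"name": "step_arm", "arguments": {
  "commands": [
    [0,[0,0,0],0],
    [0,[0,0,0],0],
    [0,[0,0,0],0],
    [0,[0,0,0],0],
    [0,[0,0,0],0],
    [0,[0,0,0],0],
    [0,[0,0,0],0],
    [0,[0,0,0],0],
    [0,[0,0,0],0],
    [0,[0,0,0],0],
    [0,[0,0,0],0],
    [0,[0,0,0],0]
  ]
}}

```text
t: 5.32
tool_pos: [0.4759, 0.0692, 0.2227]
tool_rot: [-3.097, -0.527, 0.0]
contact_force: [0.1, 0.5, -0.2]
opening: -0.0002
grip_force: 0.0
```

{"name": "step_arm", "arguments": {
  "commands": [
    [0,[0,0,0],0],
    [0,[0,0,0],0],
    [0,[0,0,0],0],
    [0,[0,0,0],0],
    [0,[0,0,0],0],
    [0,[0,0,0],0],
    [0,[0,0,0],0],
    [0,[0,0,0],0]
  ]
}}

```text
t: 6.32
tool_pos: [0.4759, 0.0692, 0.2227]
tool_rot: [-3.097, -0.527, 0.0]
contact_force: [0.0, -0.7, -0.6]
opening: -0.0001
grip_force: 0.0
```

Run:
```python
from w import *
o,T,C,im=look("w2"); cv2.imwrite("pics/s2.png",eyes.get_image("side")[160:300,150:350,::-1].repeat(3,0).repeat(3,1)); print(delta(o,T,(.458,-.362,.33)))
```

```text
t 6.325 tip [0.4759 0.0692 0.0497] z [-0.  0. -1.]
[-159.4  401.  -280.3]
```

View pics/s2.png

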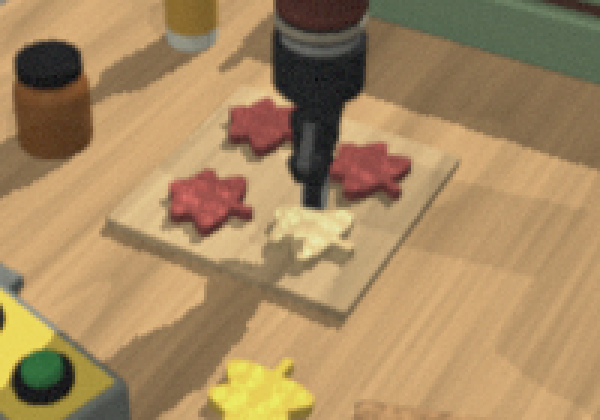

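The fingertips hover over the middle of the cream leaf, at crop (313,205), and were held there 2.5 s with nothing touched. Next I go straight up, then across to above the belt.

{"name": "step_arm", "arguments": {
  "commands": [
    [0,[0,0,-25],0],
    [0,[0,0,-65],0],
    [0,[0,0,-110],0],
    [0,[0,0,-155],0],
    [0,[0,0,-195],0],
    [0,[0,0,-225],0],
    [0,[-10,25,-245],0],
    [0,[-26,65,-255],0],
    [0,[-45,113,-255],0],
    [0,[-64,161,-255],0],
    [0,[-83,209,-255],0],
    [0,[-102,257,-255],0]
  ]
}}

```text
t: 7.92
tool_pos: [0.4641, -0.2087, 0.4778]
tool_rot: [3.097, 0.526, 0.001]
contact_force: [0.7, 0.0, -0.6]
opening: -0.0003
grip_force: 0.0
```

{"name": "step_arm", "arguments": {
  "commands": [
    [0,[-18,46,0],0],
    [0,[-36,90,0],0],
    [0,[-48,122,0],0],
    [0,[-55,138,0],0],
    [0,[-57,144,0],0],
    [0,[-57,144,0],0],
    [0,[-57,144,0],0],
    [0,[-57,144,0],0]
  ]
}}

```text
t: 8.93
tool_pos: [0.4585, -0.361, 0.4779]
tool_rot: [3.097, 0.528, 0.0]
contact_force: [0.3, 0.5, 0.3]
opening: 0.0002
grip_force: 0.0
```

Run:
```python
from w import *
o,T,C,im=look("w3"); print(delta(o,T,(.458,-.362,.176)))
```

```text
t 8.925 tip [ 0.4586 -0.361   0.3049] z [ 0. -0. -1.]
[ -0.9   0.7 128.9]
```

View pics/w3.png

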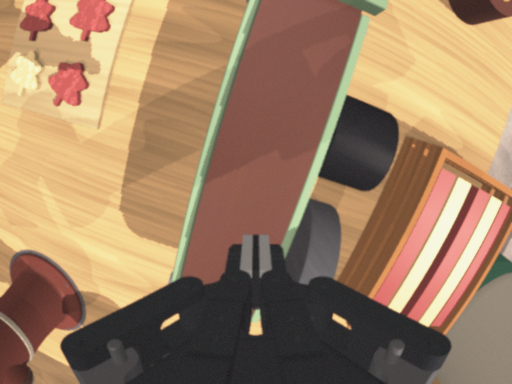

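The wrist view shows the belt running from (320,0) to about (190,275), with its edges near (226,115) and (330,115) and the bar corner at (378,5). A quick cross-check of its centre line:

Run:
```python
from w import *
C=eyes.camera_info("wrist");im=cv2.imread("pics/w3.png");h=cv2.cvtColor(im,cv2.COLOR_BGR2HSV)
m=cv2.inRange(h,(0,60,50),(14,160,150))
for v in(40,80,120,160,200):
    x=np.flatnonzero(m[v,170:375])+170; n,l,s,c=cv2.connectedComponentsWithStats(m[v:v+1,170:375]);i=1+np.argmax(s[1:,4]);a=s[i,0]+170;b=a+s[i,2]
    p,q=wcast(C,(a,v),.15),wcast(C,(b,v),.15); print(v,a,b,p[:2].round(4),q[:2].round(4),((p+q)/2)[:2].round(4))
print("bar",wcast(C,(385,5),.18))
```

```text
40 248 353 [ 0.586  -0.3087] [ 0.6264 -0.4069] [ 0.6062 -0.3578]
80 235 340 [ 0.5434 -0.3101] [ 0.5809 -0.4083] [ 0.5622 -0.3592]
120 223 327 [ 0.5016 -0.3117] [ 0.5374 -0.4102] [ 0.5195 -0.361 ]
160 211 313 [ 0.4586 -0.3127] [ 0.4936 -0.4118] [ 0.4761 -0.3623]
200 200 298 [ 0.4129 -0.3141] [ 0.4477 -0.4131] [ 0.4303 -0.3636]
bar [ 0.6662286  -0.41820473  0.18      ]
```

The centre line agrees: y ≈ -0.3627 at x = 0.458. I'll come down to about 25 mm above the belt and hold.

{"name": "step_arm", "arguments": {
  "commands": [
    [0,[0,0,20],0],
    [0,[-1,1,50],0],
    [0,[-1,1,80],0],
    [0,[-1,1,105],0],
    [0,[-1,1,120],0],
    [0,[-1,1,127],0],
    [0,[-1,1,129],0],
    [0,[-1,1,129],0],
    [0,[-1,1,129],0],
    [0,[-1,1,129],0],
    [0,[-1,1,129],0],
    [0,[-1,1,129],0]
  ]
}}

```text
t: 10.48
tool_pos: [0.4577, -0.3631, 0.3487]
tool_rot: [3.097, 0.527, 0.0]
contact_force: [-0.3, 0.2, 0.5]
opening: -0.0001
grip_force: 0.0
```

{"name": "step_arm", "arguments": {
  "commands": [
    [0,[0,0,0],0],
    [0,[0,0,0],0],
    [0,[0,0,0],0],
    [0,[0,0,0],0],
    [0,[0,0,0],0],
    [0,[0,0,0],0],
    [0,[0,0,0],0],
    [0,[0,0,0],0],
    [0,[0,0,0],0],
    [0,[0,0,0],0],
    [0,[0,0,0],0],
    [0,[0,0,0],0]
  ]
}}

```text
t: 11.98
tool_pos: [0.4577, -0.3631, 0.3487]
tool_rot: [-3.097, -0.527, 0.0]
contact_force: [0.2, 0.6, 0.4]
opening: -0.0001
grip_force: 0.0
```

{"name": "step_arm", "arguments": {
  "commands": [
    [0,[0,0,0],0],
    [0,[0,0,0],0],
    [0,[0,0,0],0],
    [0,[0,0,0],0],
    [0,[0,0,0],0],
    [0,[0,0,0],0],
    [0,[0,0,0],0],
    [0,[0,0,0],0]
  ]
}}

```text
t: 12.98
tool_pos: [0.4577, -0.3631, 0.3487]
tool_rot: [3.097, 0.527, 0.0]
contact_force: [0.4, -0.4, -0.0]
opening: 0.0005
grip_force: 0.0
```

Run:
```python
from w import *
o,T,C,im=look("w4"); print(delta(o,T,(.541,.348,.30)))
```

```text
t 12.975 tip [ 0.4577 -0.3631  0.1757] z [ 0. -0. -1.]
[ 313.6 -643.6 -124.3]
```

{"name": "step_arm", "arguments": {
  "commands": [
    [0,[0,0,-25],0],
    [0,[0,0,-65],0],
    [0,[0,0,-100],0],
    [0,[0,0,-122],0],
    [0,[10,-21,-128],0],
    [0,[28,-57,-128],0],
    [0,[50,-103,-128],0],
    [0,[73,-150,-128],0],
    [0,[96,-197,-128],0],
    [0,[119,-244,-128],0],
    [0,[142,-291,-128],0],
    [0,[165,-338,-128],0]
  ]
}}

```text
t: 14.52
tool_pos: [0.5009, 0.0131, 0.475]
tool_rot: [-3.096, -0.527, 0.004]
contact_force: [0.6, -0.6, 0.1]
opening: -0.0003
grip_force: 0.0
```

{"name": "step_arm", "arguments": {
  "commands": [
    [0,[23,-47,0],0],
    [0,[46,-94,0],0],
    [0,[69,-141,0],0],
    [0,[92,-188,0],0],
    [0,[115,-235,0],0],
    [0,[132,-270,0],0],
    [0,[143,-293,0],0],
    [0,[148,-304,0],0],
    [0,[149,-306,0],0],
    [0,[149,-306,0],0],
    [0,[149,-306,0],0],
    [0,[149,-306,0],0]
  ]
}}

```text
t: 16.02
tool_pos: [0.5414, 0.3478, 0.4769]
tool_rot: [-3.097, -0.525, -0.0]
contact_force: [0.9, -0.0, -0.0]
opening: 0.0001
grip_force: 0.0
```

Run:
```python
from w import *
o,T,C,im=look("w5")
h=cv2.cvtColor(im,cv2.COLOR_BGR2HSV)
for k,lo,hi in(("green",(55,90,50),(80,255,255)),("red",(0,180,90),(12,255,255))):
    n,l,s,c=cv2.connectedComponentsWithStats(cv2.inRange(h,lo,hi))
    for i in range(1,n):
        if s[i,4]>100: print(k,c[i].round(1),s[i],wcast(C,c[i],.072).round(4))
S,D=(eyes.get_image(n)[:,:,::-1] for n in("scene","side"))
print(delta(o,T,(.541,.348,.085)))
```

```text
t 16.025 tip [0.5414 0.3478 0.3039] z [ 0.  0. -1.]
green [255.  159.5] [243 148  25  24 468] [0.5418 0.3486 0.072 ]
green [171.  262.4] [164 256  15  14 164] [0.3534 0.4171 0.072 ]
red [290.4 104.7] [279  94  24  23 431] [0.623  0.3301 0.072 ]
red [191.1 235.2] [184 228  15  15 176] [0.4095 0.3989 0.072 ]
[ -0.4  -0.4 218.9]
```

View pics/w5.png

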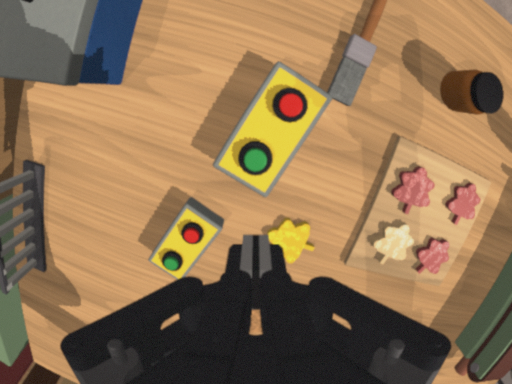

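The wrist view shows the large box with the green button at (255,159), right below the tips at (0.5417, 0.348), and red at (290,105). The small box lies below left. I'll come down to just above the cap, then press in small steps.

{"name": "step_arm", "arguments": {
  "commands": [
    [0,[0,0,25],0],
    [0,[0,0,60],0],
    [0,[0,0,95],0],
    [0,[0,0,130],0],
    [0,[0,0,160],0],
    [0,[0,0,185],0],
    [0,[0,0,203],0],
    [0,[0,0,214],0],
    [0,[0,0,220],0],
    [0,[0,0,222],0],
    [0,[0,0,222],0],
    [0,[0,0,222],0]
  ]
}}

```text
t: 17.68
tool_pos: [0.5415, 0.3486, 0.2555]
tool_rot: [-3.097, -0.526, -0.002]
contact_force: [0.5, 0.1, -0.4]
opening: 0.0002
grip_force: 0.0
```

{"name": "step_arm", "arguments": {
  "commands": [
    [0,[0,0,2],0],
    [0,[0,0,4],0],
    [0,[0,0,6],0],
    [0,[0,0,7],0],
    [0,[0,0,8],0],
    [0,[0,0,9],0],
    [0,[0,0,10],0],
    [0,[0,0,11],0],
    [0,[0,0,11],0],
    [0,[0,0,11],0]
  ]
}}

```text
t: 18.92
tool_pos: [0.5412, 0.3485, 0.2438]
tool_rot: [3.097, 0.527, -0.0]
contact_force: [-2.1, -2.1, 3.0]
opening: -0.0002
grip_force: 1.6
```

{"name": "step_arm", "arguments": {
  "commands": [
    [0,[0,0,1],0],
    [0,[0,0,2],0],
    [0,[0,0,3],0],
    [0,[0,0,3],0],
    [0,[0,0,3],0]
  ]
}}

```text
t: 19.55
tool_pos: [0.5413, 0.3485, 0.241]
tool_rot: [-3.097, -0.527, -0.0]
contact_force: [-2.5, -1.8, 4.5]
opening: -0.0001
grip_force: 2.5
```

{"name": "step_arm", "arguments": {
  "commands": [
    [0,[0,0,0.5],0],
    [0,[0,0,1],0],
    [0,[0,0,1],0],
    [0,[0,0,1],0]
  ]
}}

```text
t: 20.05
tool_pos: [0.5414, 0.3486, 0.2409]
tool_rot: [3.097, 0.527, -0.0]
contact_force: [-4.4, -2.4, 8.8]
opening: 0.0002
grip_force: 4.5
```

The position stopped changing while the force doubled, so the button is on its stop. One more small push to be certain, then release and move clear.

{"name": "step_arm", "arguments": {
  "commands": [
    [0,[0,0,1],0],
    [0,[0,0,2],0],
    [0,[0,0,2],0],
    [0,[0,0,2],0]
  ]
}}

```text
t: 20.55
tool_pos: [0.5415, 0.3486, 0.2407]
tool_rot: [3.097, 0.527, -0.001]
contact_force: [-9.6, -5.7, 17.1]
opening: -0.0001
grip_force: 8.6
```

{"name": "step_arm", "arguments": {
  "commands": [
    [0,[0,0,-3],0],
    [0,[0,0,-8],0],
    [0,[0,0,-18],0],
    [0,[0,0,-35],0],
    [0,[0,0,-60],0],
    [0,[0,0,-90],0],
    [0,[0,0,-120],0],
    [0,[0,0,-145],0],
    [0,[0,0,-160],0],
    [0,[0,0,-165],0],
    [0,[0,0,-165],0],
    [0,[0,0,-165],0]
  ]
}}

```text
t: 22.05
tool_pos: [0.5411, 0.3483, 0.4011]
tool_rot: [3.096, 0.526, -0.004]
contact_force: [-0.5, 0.1, -0.5]
opening: 0.0001
grip_force: 0.0
```

Run:
```python
from w import *
o,T,C,im=look("w6"); print(o["contact_force"].round(1))
S,D=(np.ascontiguousarray(eyes.get_image(n)[:,:,::-1]) for n in("scene","side"))
cv2.imwrite("pics/f.png",D)
for n,near,D0 in(("side",(165,285),D),):
    for im_ in(cv2.imread("pics/side0.png"),D0):
        x=blob(im_,(55,90,50),(80,255,255),near,14)[0]; y=blob(im_,(22,45,150),(29,125,255),(253,238),24)[0]; print(x,y)
```

```text
t 22.05 tip [0.5407 0.3482 0.2281] z [-0.002 -0.001 -1.   ]
[-0.5  0.1 -0.5]
[163.76510067 282.7852349 ] [252.84476534 234.85198556]
[163.63513514 282.79054054] [252.69327731 234.45378151]
```

View pics/f.png

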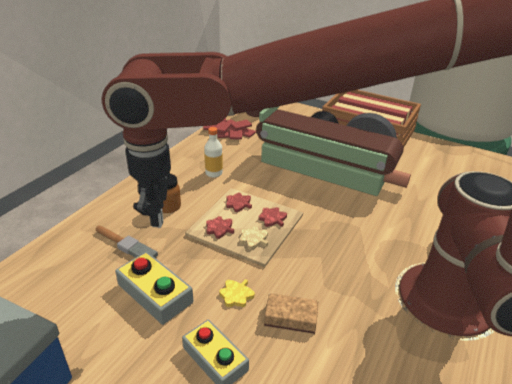

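The button is back up at (164,283), the leaf is unmoved at (253,234), and the gripper stands 15 cm clear with zero contact force. Everything else is where it was, so I'm handing in.

```bash
python3 -c "
from station import finish_job
print(finish_job())"
```

```text
the job is handed in; nothing more can be done
None
```

I pointed at the pale leaf and then the belt's middle for about 2.5 s each, pressed the larger box's green button fully down and let it spring back; nothing else was touched, and I handed in at about 22 s.

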